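# Gauge a dowel hole and fit the right dowel

## Task

Find out how deep the dowel hole in the clamped table leg is: with the depth gauge standing flat on the wood over the hole, gently slide its rod down the hole until it bottoms, and read from the rod still showing how deep that is. Put the gauge back in its stand, then fit into the hole, fully home, the one dowel that will stand 12 to 26 mm proud of the wood. Do not press hard, as only a thin skin of wood is left under the hole, and leave the other dowels and the other things on the bench where they are.

Things in the scene. Friction and masses are not known exactly. Their poses are not given: they have to be found in the camera images.
- leg: pale wooden table leg lying clamped (fixed) on the bench, own y along it. Square head 70 x 70 mm, own y from -100 to +80 mm, its flat top 70 mm above the bench; then a round turned shank tapering from 33 to 20 mm radius, up to y = +280 mm, in a low V rest. Origin on the bench under the dowel hole, z up.
- holdfast (a point): dark steel holdfast pressing on the leg's head: this point is the middle of its pad (36 x 26 mm), 82 mm from the dowel hole towards the leg's own -y; its post (16 mm thick) stands beside the leg at own x = +68 mm and arches over to 119 mm above the bench
- bore_mouth (a point): centre of the dowel hole's mouth, in the head's flat top face, 70 mm above the bench; axes as the leg's, z up. The hole is vertical, round, 13 mm in diameter and blind; its depth is unknown, anywhere from 20 to 54 mm, with a flat wooden bottom that yields a little, 0.1 to 0.2 mm per newton.
- gauge: depth gauge: a wooden stock bar with brass ends, 90 x 26 x 20 mm (own x, y, z), through whose middle a steel rod slides vertically. At the start it stands in the gauge stand, rod upright. The origin is the centre of the stock's flat underside, on the rod's axis; z up. Whole mass 0.15 to 0.22 kg.
- gauge_rod (a joint): how far the rod's tip stands out below the stock's underside, in m (0 flush, at most 0.062), growing as the rod is pushed down. The bare rod showing between stock and knob is 75 mm minus this. The rod (10 mm thick, bevelled tip) slides stiffly, about 3 N, and stays where left: lifted by the knob, the whole gauge comes along, rod unmoved. Starts 5 to 15 mm out.
- rod_tip (a point): the rod's lower tip, on its axis
- knob (a point): centre of the brass knob on top of the rod: upright cylinder 22 mm in diameter, 30 mm high, always 110 mm above the rod's tip
- gauge_stand: fixed hardwood block 60 x 110 x 75 mm (own x, y, z) in which the gauge is kept: the stock rests on its top with the rod hanging in its hole; origin under its middle
- stand_mouth (a point): centre of the mouth of the stand's vertical through hole, 17 mm in diameter, in the middle of the stand's top, 75 mm above the bench
- dowel_stand: fixed low hardwood block 55 x 150 x 25 mm (own x, y, z), holding three upright dowels loosely in a row along its own y, 50 mm apart, in holes 13 mm wide and 20 mm deep; which dowel is in which hole varies
- dowel_short: the short dowel: upright beech pin, 12 mm in diameter, 44 mm long, both ends bevelled; origin at the centre of its foot, z along it; at the start its foot is 5 mm above the bench
- dowel_medium: the medium dowel: upright beech pin, 12 mm in diameter, 56 mm long, both ends bevelled; origin at the centre of its foot, z along it; at the start its foot is 5 mm above the bench
- dowel_long: the long dowel: upright beech pin, 12 mm in diameter, 68 mm long, both ends bevelled; origin at the centre of its foot, z along it; at the start its foot is 5 mm above the bench
- dowel_short_top (a point): centre of the short dowel's upper end, 44 mm above its foot
- dowel_medium_top (a point): centre of the medium dowel's upper end, 56 mm above its foot
- dowel_long_top (a point): centre of the long dowel's upper end, 68 mm above its foot
- hammer: hammer lying at the back of the bench; leave alone
- screwdriver: red-handled screwdriver lying to the left; leave alone
- glue_bottle: yellow glue bottle, 60 mm wide, 170 mm tall, standing to the right; leave alone
- screw_jar: glass jar, 68 mm wide, 90 mm tall, at the right; leave alone
- offcut: wood offcut 55 x 45 x 20 mm lying between the stands; leave alone
- try_square: try square lying flat at the left, 130 mm stock and 160 mm blade; leave alone
- tape_measure: black tape measure 65 x 65 x 38 mm at the back; leave alone
Not all that is in view belongs to the job. Leave any red or turquoise look-alike of the gauge alone. Of the things that look like the gauge_stand, the smaller one is meant.

How it is judged:
By the outcome, as a careful person would: the job done as asked, in the order asked, and still so for the second after the job is handed in, with the robot touching nothing.
It also fails if it takes over 67 s, if anything falls off the work surface, if the arm or the gripper's body presses on something with over 40 N, if the wrist force passes 120 N, or if a joint passes its speed limit or range.

## Robot

A 6-joint arm with a two-finger parallel gripper is mounted at the origin on the work surface. World frame = base frame: x ahead of the robot, y to its left, z up, the work surface at z = 0. Lengths are in mm, angles in rad, forces in N, time in s.
With the tool pointing down it reaches from about 275 to 1000 mm from the base axis. Payload 8.4 kg.
Tool frame: the origin (TCP) lies midway between the tips of the shut fingers; the grasp point (between the pads) lies 19 mm behind it; z points along the fingers, y is the line along which they close (so a half turn about z gives the same grasp; the last joint's range is limited). The gripper opens to 85 mm and grips with 20 to 120 N. Pads are 22 mm wide; open, the fingers measure 114 mm over their backs; the gripper's body (76 mm by 85 mm) begins 54 mm behind the grasp point. The pads swing forward as they close: fully open they stand 13 mm farther back than shut.
Start: joints at [-1.165, 0.353, 1.633, -0, 1.155, -0.002], TCP at [247.868, -573.75, 208.881] pointing down, gripper open.
Joint ranges: [-2.63, 2.63], [-0.92, 2.1], [0.06, 2.66], [-1.3, 4.44], [0, 2.69], [-3.02, 3.02]. Speed limits (rad/s): [2.22, 2.22, 2.79, 3.14, 3.14, 3.14].

## Interface

Orientations are given as [roll, pitch, yaw] about the fixed x, y, z axes, in that order (R = Rz(yaw) Ry(pitch) Rx(roll)).
In Python, from rig import r gives the robot as it stands.
- The arm moves only by the tool servo_tool, never from a script. Its argument "deltas" is a list of rows, each an object of numbers: "x", "y", "z": the shift along the world's x, y, z in mm; "rx", "ry", "rz": the turn, a rotation vector about the world's x, y, z in rad; "gripper": the gripper's target within -1 to 1 (fully open at 1, half-way at 0, shut at -1). A call has 1 to 10 rows; each row is the pose to reach, as a shift and turn from the pose commanded when the call began; what a row does not reach only later rows make up. A row lasts 1/10 s, in which the tool goes at most 50 mm and 8.59 degrees, less where a joint would pass 70% of its speed; a pose out of reach is approached as far as the arm can. A call with a gripper value outside its range is refused whole. The fingers move at their own pace and stop on an object; "newtons" is the grip in N (left out, the last holds). Time passes only in rows, so rows that repeat a pose let the fingers close. It gives the time, the measured TCP pose, the force, the opening and the grip force at its end, in the units of the state.
- r.sense(): the state, without advancing time (a new reading comes with each control period).
- r.grab_frame(name): name is "side" or "top"; returns the picture (480x640x3 uint8, blue, green, red); there is no depth.
- r.camera_params(name): a dict with "mtx" (3x3 intrinsics, pixels), "D" ([k1, k2, p1, p2, k3] as OpenCV has them; the pictures are not rectified), "eye" and "orientation" of the camera in the world. Camera axes: x right, y down, z forward; pixel columns grow to the right and rows downward; lengths in mm; the calibration is good to about 2 mm. A picture is of the moment at which its call begins. camera_params takes no time and is no camera call.
- r.sign_off(): hands the job in; it is judged then, once.
Trained networks look in the newest picture that a camera, given by its name, has taken for a name from the list of things; names that differ only in an ending like _2 or _b are one class to them, and where a whole thing is asked for, a point or a joint stands for the part that bears it (a point fixed in the world has none). Each returns a list of dicts, best first, with "conf" (0 to 1); they miss things now and then, are a little off and sometimes report something else, mostly with a low value. They report only what shows in the picture. A call takes as long as a camera call. They do not tell look-alikes from the thing itself.
- r.recognise(name, camera): "box" ([left, top, width, height] in pixels, round what is visible of it).
The state is a dict: "clock": time; "qpos": joint angles; "qvel": joint speeds; "joint_efforts": joint torques, N m; "eef_pos": TCP position; "tcp_rot": TCP orientation; "contact_force": force on the tool from outside, world axes, zero at the start; "wrist_torque": the same for the moment, N m; "opening": opening from 0.0 (shut) to 1.0 (fully open); "grasp_force": force on a finger pad.
Only numpy, scipy, OpenCV 4.12 (cv2) and the standard library are available. Lean on these libraries where they do the work, as an engineer would, in place of code of your own. Each camera call takes 0.05 s, during which the arm holds its last target. There are 200 camera calls.

## Working session

There is one attempt and no reset: what is moved stays moved. The work goes in short steps, Python scripts to look and compute and a tool call to move; the robot and the scene stay as the last step left them, time stands still between calls to the robot, and variables do not carry over. Pictures are saved under pics/ and viewed, at most 10 in all, crops included, and the job is handed in when it is done.

Besides the shell and the picture viewer there is one more tool, called after "Request:" by a JSON object that holds its "op" and its "data", one argument or row to a line. servo_tool: Moves the arm, as the interface text tells. Its arguments: {"type":"object","properties":{"deltas":{"type":"array","items":{"type":"object","properties":{"x":{"type":"number"},"y":{"type":"number"},"z":{"type":"number"},"rx":{"type":"number"},"ry":{"type":"number"},"rz":{"type":"number"},"gripper":{"type":"number"}}}},"newtons":{"type":"number"}},"required":["deltas"]}

```bash
ls; mkdir -p pics
cat > h.py <<'E'
import numpy as np, cv2
from rig import r
from scipy.spatial.transform import Rotation as R
def P(cam):
    p=r.camera_params(cam); K=np.array(p["mtx"],float); D=np.array(p["D"],float); o=np.array(p["orientation"],float)
    M=o if o.shape==(3,3) else R.from_euler('xyz',o).as_matrix()
    return K,D,M,np.array(p["eye"],float)
def ray(cam,uv):
    K,D,M,e=P(cam); q=cv2.undistortPoints(np.array([[uv]],float),K,D)[0,0]
    return e,M@np.array([q[0],q[1],1.])
def atz(cam,uv,z):
    e,d=ray(cam,uv); return e+d*(z-e[2])/d[2]
def proj(cam,X):
    K,D,M,e=P(cam); Xc=(np.atleast_2d(X)-e)@M
    return cv2.projectPoints(Xc,np.zeros(3),np.zeros(3),K,D)[0][:,0]
E
python3 - <<'E'
from h import *
for c in("top","side"):
    im=r.grab_frame(c); cv2.imwrite(f"pics/{c}0.png",im); print(c,r.camera_params(c))
    for n in("leg","holdfast","bore_mouth","gauge","gauge_stand","stand_mouth","knob","dowel_stand","dowel_short","dowel_medium","dowel_long"):
        try: print(n,[(round(d["conf"],2),[round(x) for x in d["box"]]) for d in r.recognise(n,c)][:4])
        except Exception as e: print(n,e)
print(r.sense())
E
```

```text
pics
top {'mtx': array([[518.60062217,   0.        , 316.27582572],
       [  0.        , 518.60062217, 233.743333  ],
       [  0.        ,   0.        ,   1.        ]]), 'D': array([-0.04620299,  0.        ,  0.        ,  0.        ,  0.        ]), 'eye': array([ 155.70367127,    2.04335831, 1572.17205603]), 'orientation': array([-2.93764553, -0.00519675, -1.5741867 ])}
leg [(0.61, [258, 152, 127, 47]), (0.59, [436, 186, 28, 25])]
holdfast [(0.91, [262, 156, 125, 40])]
bore_mouth [(0.67, [262, 156, 120, 46])]
gauge [(0.82, [244, 231, 14, 34]), (0.7, [251, 279, 14, 28]), (0.55, [205, 210, 35, 15]), (0.3, [438, 184, 30, 27])]
gauge_stand [(0.81, [236, 240, 38, 20]), (0.58, [177, 326, 66, 33]), (0.47, [259, 153, 127, 44])]
stand_mouth [(0.82, [233, 239, 42, 24]), (0.66, [180, 324, 61, 36])]
knob [(0.54, [250, 288, 8, 6]), (0.52, [245, 239, 10, 11]), (0.5, [215, 207, 10, 11])]
dowel_stand [(0.63, [369, 237, 52, 20])]
dowel_short []
dowel_medium []
dowel_long []
side {'mtx': array([[560.36015935,   0.        , 317.61561686],
       [  0.        , 560.36015935, 234.24682325],
       [  0
[... 856 characters left out ...]
el_long []
{'clock': 1.2, 'qpos': array([-1.16538168e+00,  3.52964719e-01,  1.63342779e+00,  1.36405673e-05,
        1.15519793e+00, -2.42004789e-03]), 'qvel': array([ 0.00043567, -0.00180784, -0.00080717, -0.00081487,  0.00167682,
        0.00127771]), 'joint_efforts': array([-6.13953453e-04, -6.05169725e+01, -3.42441201e+01, -1.85538556e-04,
        1.30132168e-03,  1.80729705e-05]), 'eef_pos': array([ 247.87733035, -573.73141857,  208.8911092 ]), 'tcp_rot': array([ 3.14159041e+00, -1.24740234e-05,  4.07829190e-01]), 'contact_force': array([ 0.45804028, -0.06098112, -0.1456055 ]), 'wrist_torque': array([0.06453834, 0.00766092, 0.01136438]), 'grasp_force': 0.0, 'opening': 0.998759957804486}
```

Run:
```python
import cv2
a=cv2.imread("pics/top0.png")[120:390,160:520]; cv2.imwrite("pics/topc.png",cv2.resize(a,(800,600),interpolation=cv2.INTER_CUBIC))
a=cv2.imread("pics/side0.png")[140:440,180:480+100]; cv2.imwrite("pics/sidec.png",cv2.resize(a,(800,600),interpolation=cv2.INTER_CUBIC))
```

```text
(no output)
```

View pics/topc.png

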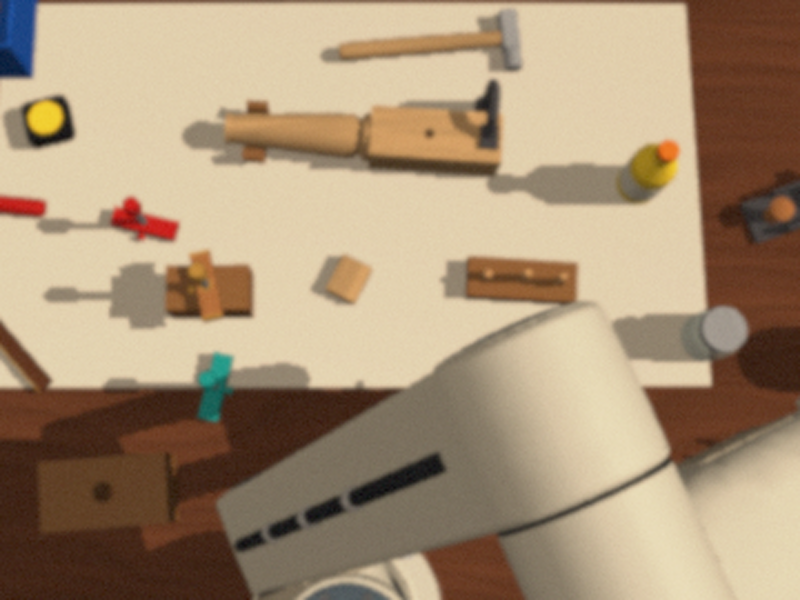

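View pics/sidec.png

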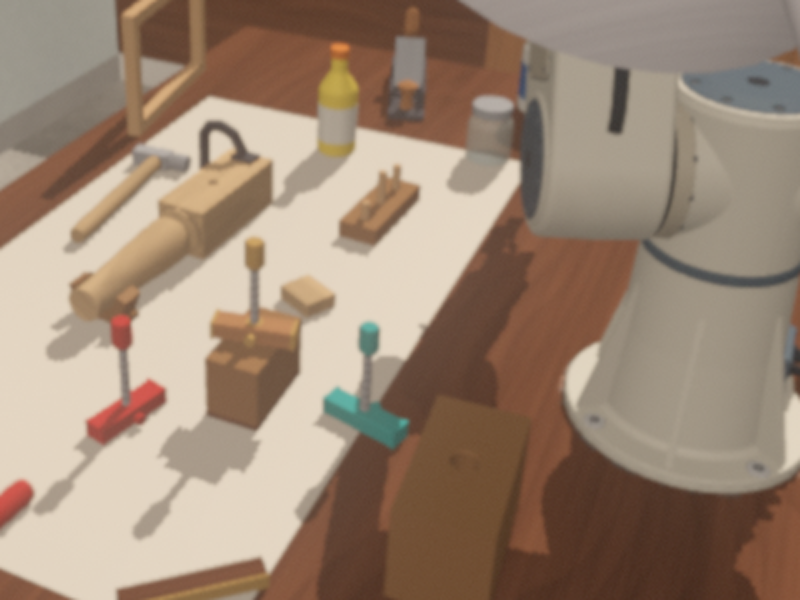

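Top (crop/2.222+offset): the hole is at about (353,179), and the wood and brass gauge in the smaller stand is at about (251,248). The red gauge (222,217) and turquoise gauge (257,293) are look-alikes, and the bigger stand (207,342) is empty. The gauge meant is the wooden one in the small stand; both enlarged crops confirm it. The dowels are at about (380,242), (398,242) and (414,245).

Run:
```python
from h import *
t=cv2.imread("pics/top0.png"); s=cv2.imread("pics/side0.png")
def dark(im,c,w):
    g=cv2.cvtColor(im,cv2.COLOR_BGR2GRAY).astype(float); x,y=c
    p=g[y-w:y+w+1,x-w:x+w+1]; m=np.clip(np.median(p)-p-15,0,None); yy,xx=np.mgrid[-w:w+1,-w:w+1]
    return x+(m*xx).sum()/m.sum(), y+(m*yy).sum()/m.sum()
ht=dark(t,(353,179),5); hs=dark(s,(286,231),5); print("hole px",ht,hs)
print("hole",atz("top",ht,70),atz("side",hs,70))
def tri(a,b):
    e1,d1=ray("top",a);e2,d2=ray("side",b); 
    k=np.linalg.lstsq(np.c_[d1,-d2],e2-e1,rcond=None)[0]; p,q=e1+k[0]*d1,e2+k[1]*d2; return (p+q)/2,np.linalg.norm(p-q)
def cr(im,x,y,w,h,f,n):
    cv2.imwrite(n,cv2.resize(im[y:y+h,x:x+w],None,fx=f,fy=f,interpolation=cv2.INTER_CUBIC))
# montage: dowels top / dowels side / gauge top / gauge side, 400x300 each
z=lambda im,x,y,w,h:cv2.resize(im[y:y+h,x:x+w],(400,300),interpolation=cv2.INTER_CUBIC)
cv2.imwrite("pics/m.png",np.vstack([np.hstack([z(t,366,222,60,45),z(s,344,218,60,45)]),np.hstack([z(t,226,228,60,45),z(s,275,250,80,60)])]))
```

```text
hole px (np.float64(352.7984496124031), np.float64(179.5251937984496)) (np.float64(286.0), np.float64(230.56989247311827))
hole [ 633.68279466 -117.93005292   70.        ] [ 634.13963161 -114.33676939   70.        ]
```

View pics/m.png

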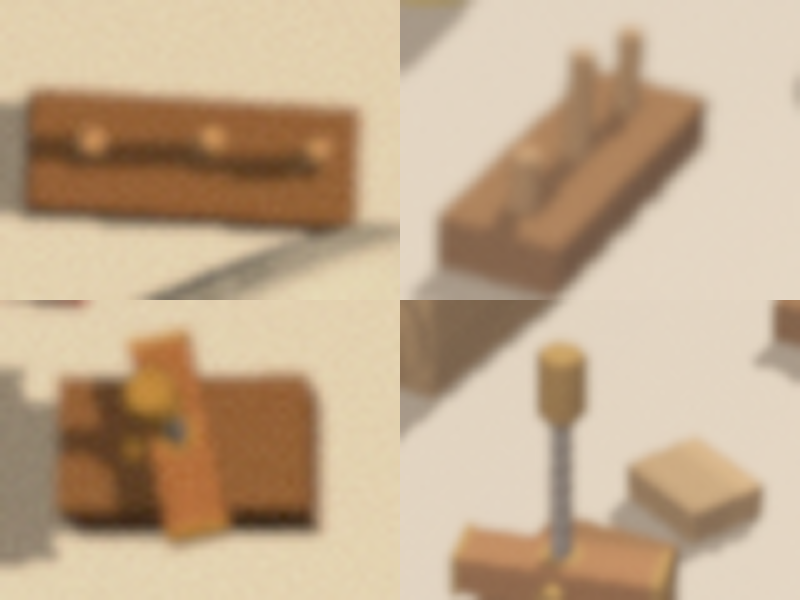

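Dowels (top view, left to right): short (380,243), long (398,243) and medium (414,244.5). The gauge knob is at top (248.5,241.5) and side (307.4,261); the gauge is untilted and its stock runs mostly along x.

```bash
cat >> h.py <<'E'
def tri(a,b):
    e1,d1=ray("top",a);e2,d2=ray("side",b)
    k=np.linalg.lstsq(np.c_[d1,-d2],e2-e1,rcond=None)[0]; p,q=e1+k[0]*d1,e2+k[1]*d2; return ((p+q)/2).round(1),(p-q).round(1)
E
python3 - <<'E'
from h import *
for n,a,b,z in[("hole",(352.8,179.5),(286,230.6),70),("short",(380,243),(363.5,241),49),("long",(397.8,242.7),(371.5,226.1),73),("med",(413.9,244.5),(378.4,223.1),61),("knobtop",(248.5,241.5),(307.4,261),190),("rodfoot",(252.7,247.5),(307.4,301),95)]:
    print(n,*tri(a,b),"top",atz("top",a,z).round(1),"side",atz("side",b,z).round(1))
# leg edges/ dowel stand direction
for a,b in [((366+30/6.667,222+93/6.667),(366+357/6.667,222+108/6.667)),((366+27/6.667,222+213/6.667),(366+352/6.667,222+228/6.667))]:
    p,q=atz("top",a,25),atz("top",b,25); print("stand edge",p.round(),q.round())
for a,b in [((160+372/2.222,120+107/2.222),(160+500/2.222,120+112/2.222)),((160+370/2.222,120+158/2.222),(160+498/2.222,120+165/2.222))]:
    print("leg edge",atz("top",a,70).round(),atz("top",b,70).round())
for a in [(226+58/6.667,228+78/6.667),(226+315/6.667,228+78/6.667),(226+318/6.667,228+225/6.667),(226+65/6.667,228+213/6.667)]: print("gstand",atz("top",a,75).round())
for a in [(226+132/6.667,228+42/6.667),(226+188/6.667,228+30/6.667),(226+228/6.667,228+225/6.667),(226+175/6.667,228+240/6.667)]: print("stock",atz("top",a,95).round())
E
```

```text
hole [ 635.3 -117.9   67.7] [-1.4 -0.6 -0.4] top [ 633.8 -117.9   70. ] side [ 634.1 -114.2   70. ]
short [ 442.8 -198.1   44.7] [-0.1 -0.  -0. ] top [ 442.  -197.5   49. ] side [ 440.1 -190.7   49. ]
long [ 439.8 -247.8   67.5] [-1.1 -0.3 -0.2] top [ 438.2 -247.    73. ] side [ 436.8 -237.7   73. ]
med [ 437.1 -297.8   54.5] [-2.  -0.5 -0.3] top [ 434.9 -296.8   61. ] side [ 434.1 -285.6   61. ]
knobtop [421.  178.2 188.8] [-0.6 -0.2 -0.1] top [420.5 177.9 190. ] side [420.5 179.9 190. ]
rodfoot [421.6 177.9  90.6] [0.3 0.1 0.1] top [421.  177.4  95. ] side [418.6 183.5  95. ]
stand edge [ 468. -172.   25.] [ 461. -322.   25.]
stand edge [ 413. -170.   25.] [ 406. -317.   25.]
leg edge [670. -41.  70.] [ 663. -217.   70.]
leg edge [597. -38.  70.] [ 587. -211.   70.]
gstand [448. 233.  75.]
gstand [448. 120.  75.]
gstand [382. 118.  75.]
gstand [388. 229.  75.]
stock [460. 198.  95.]
stock [465. 174.  95.]
stock [379. 155.  95.]
stock [373. 178.  95.]
```

Request:
{"op": "servo_tool", "data": {
  "deltas": [
    {"x":86,"y":376,"z":20,"rz":0.58,"gripper":0.1},
    {"x":86,"y":376,"z":20,"rz":0.58},
    {"x":86,"y":376,"z":20,"rz":0.58},
    {"x":86,"y":376,"z":20,"rz":0.58},
    {"x":86,"y":376,"z":20,"rz":0.58},
    {"x":173,"y":752,"z":20,"rz":1.163},
    {"x":173,"y":752,"z":20,"rz":1.163},
    {"x":173,"y":752,"z":20,"rz":1.163},
    {"x":173,"y":752,"z":20,"rz":1.163},
    {"x":173,"y":752,"z":20,"rz":1.163}
  ],
  "newtons": 40
}}

```text
invalid input
```

Request:
{"op": "servo_tool", "data": {
  "deltas": [
    {},
    {},
    {}
  ]
}}

```text
invalid input
```

Request:
{"op": "servo_tool", "data": {
  "deltas": [
    {"x":86,"y":376,"z":20,"rx":0,"ry":0,"rz":0.58,"gripper":0.1},
    {"x":86,"y":376,"z":20,"rx":0,"ry":0,"rz":0.58,"gripper":0.1},
    {"x":86,"y":376,"z":20,"rx":0,"ry":0,"rz":0.58,"gripper":0.1},
    {"x":86,"y":376,"z":20,"rx":0,"ry":0,"rz":0.58,"gripper":0.1},
    {"x":86,"y":376,"z":20,"rx":0,"ry":0,"rz":0.58,"gripper":0.1},
    {"x":173,"y":752,"z":20,"rx":0,"ry":0,"rz":1.163,"gripper":0.1},
    {"x":173,"y":752,"z":20,"rx":0,"ry":0,"rz":1.163,"gripper":0.1},
    {"x":173,"y":752,"z":20,"rx":0,"ry":0,"rz":1.163,"gripper":0.1},
    {"x":173,"y":752,"z":20,"rx":0,"ry":0,"rz":1.163,"gripper":0.1},
    {"x":173,"y":752,"z":20,"rx":0,"ry":0,"rz":1.163,"gripper":0.1}
  ],
  "newtons": 40
}}

```text
clock: 2.2
eef_pos: [359.9, -85.0, 225.7]
tcp_rot: [3.14, 0.0, 1.575]
contact_force: [1.3, 0.6, 0.3]
opening: 0.553
grasp_force: 0.0
```

Request:
{"op": "servo_tool", "data": {
  "deltas": [
    {"x":60,"y":255,"z":3,"rx":0,"ry":0,"rz":0,"gripper":0.1},
    {"x":60,"y":255,"z":3,"rx":0,"ry":0,"rz":0,"gripper":0.1},
    {"x":60,"y":255,"z":3,"rx":0,"ry":0,"rz":0,"gripper":0.1},
    {"x":60,"y":255,"z":3,"rx":0,"ry":0,"rz":0,"gripper":0.1},
    {"x":60,"y":255,"z":3,"rx":0,"ry":0,"rz":0,"gripper":0.1},
    {"x":60,"y":255,"z":3,"rx":0,"ry":0,"rz":0,"gripper":0.1},
    {"x":60,"y":255,"z":3,"rx":0,"ry":0,"rz":0,"gripper":0.1},
    {"x":60,"y":255,"z":3,"rx":0,"ry":0,"rz":0,"gripper":0.1}
  ]
}}

```text
clock: 3.0
eef_pos: [419.2, 167.4, 227.9]
tcp_rot: [-3.141, 0.001, 1.571]
contact_force: [0.5, -0.5, 0.1]
opening: 0.549
grasp_force: 0.0
```

Request:
{"op": "servo_tool", "data": {
  "deltas": [
    {"x":1,"y":8,"z":0,"rx":0,"ry":0,"rz":0,"gripper":0.1},
    {"x":1,"y":8,"z":0,"rx":0,"ry":0,"rz":0,"gripper":0.1},
    {"x":1,"y":8,"z":0,"rx":0,"ry":0,"rz":0,"gripper":0.1}
  ]
}}

```text
clock: 3.3
eef_pos: [420.8, 175.5, 228.3]
tcp_rot: [3.141, 0.0, 1.57]
contact_force: [0.0, -0.1, 0.1]
opening: 0.55
grasp_force: 0.0
```

Run:
```python
from h import *
im=r.grab_frame("side"); cv2.imwrite("pics/s1.png",cv2.resize(im[200:350,220:420],(800,600),interpolation=cv2.INTER_CUBIC)); print(r.sense()["eef_pos"])
```

```text
[420.7261779  175.58746441 228.28769054]
```

View pics/s1.png

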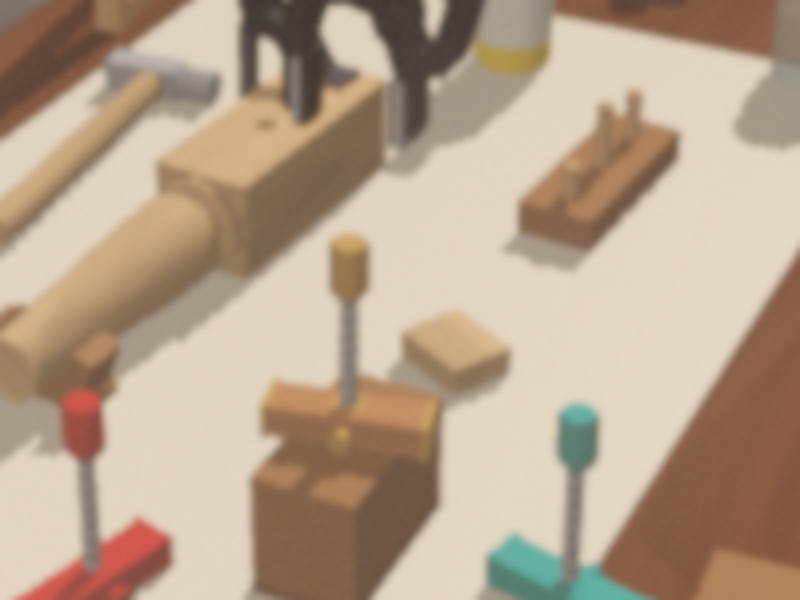

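The side crop shows the open fingers straddling the line above the knob (tips at about 305 and 400, knob at 350). I'm descending and gripping.

Request:
{"op": "servo_tool", "data": {
  "deltas": [
    {"x":0,"y":1.5,"z":-35,"rx":0,"ry":0,"rz":0,"gripper":0.1},
    {"x":0,"y":1.5,"z":-60,"rx":0,"ry":0,"rz":0,"gripper":0.1},
    {"x":0,"y":1.5,"z":-70,"rx":0,"ry":0,"rz":0,"gripper":0.1},
    {"x":0,"y":1.5,"z":-70,"rx":0,"ry":0,"rz":0,"gripper":-1},
    {"x":0,"y":1.5,"z":-70,"rx":0,"ry":0,"rz":0,"gripper":-1},
    {"x":0,"y":1.5,"z":-70,"rx":0,"ry":0,"rz":0,"gripper":-1},
    {"x":0,"y":1.5,"z":-70,"rx":0,"ry":0,"rz":0,"gripper":-1},
    {"x":0,"y":1.5,"z":-70,"rx":0,"ry":0,"rz":0,"gripper":-1},
    {"x":0,"y":1.5,"z":-70,"rx":0,"ry":0,"rz":0,"gripper":-1}
  ]
}}

```text
clock: 4.25
eef_pos: [421.1, 177.9, 158.8]
tcp_rot: [3.141, -0.0, 1.571]
contact_force: [-1.0, 0.3, 2.2]
opening: 0.229
grasp_force: 39.5
```

Run:
```python
from h import *
print(r.sense())
print("tips bias", proj("side",[[420.7,175.6,z] for z in(228,231,234,237)]))
print("knob top", proj("side",[[420.7,177.5,z] for z in(186,190,194)]))
s=r.grab_frame("side"); t=r.grab_frame("top")
z=lambda im,x,y,w,h:cv2.resize(im[y:y+h,x:x+w],(400,400),interpolation=cv2.INTER_CUBIC)
cv2.imwrite("pics/g1.png",np.hstack([z(s,270,230,80,80),z(t,215,200,80,80)]))
```

```text
{'clock': 4.25, 'qpos': array([3.96396982e-01, 1.51290579e-01, 2.03109520e+00, 8.97616615e-05,
       9.58175651e-01, 3.96360393e-01]), 'qvel': array([-0.00057042,  0.00118241,  0.00210833, -0.00131929, -0.00110331,
        0.0019466 ]), 'joint_efforts': array([-9.64463479e-02, -4.00296843e+01, -2.91650516e+01, -4.77494602e-02,
       -2.13821917e-01,  2.91955832e-03]), 'eef_pos': array([421.0750242 , 177.89719713, 158.80293114]), 'tcp_rot': array([ 3.14066976e+00, -4.65908458e-04,  1.57078155e+00]), 'contact_force': array([-0.97196671,  0.33567979,  2.22389221]), 'wrist_torque': array([0.05181268, 0.08031696, 0.01615578]), 'grasp_force': 39.48765854816884, 'opening': 0.22919497553921175}
tips bias [[308.31064737 243.61312302]
 [308.31275311 242.2971981 ]
 [308.31486037 240.97793711]
 [308.31696912 239.65532569]]
knob top [[307.85810311 262.12493197]
 [307.86018691 260.42844468]
 [307.86227093 258.726348  ]]
```

View pics/g1.png

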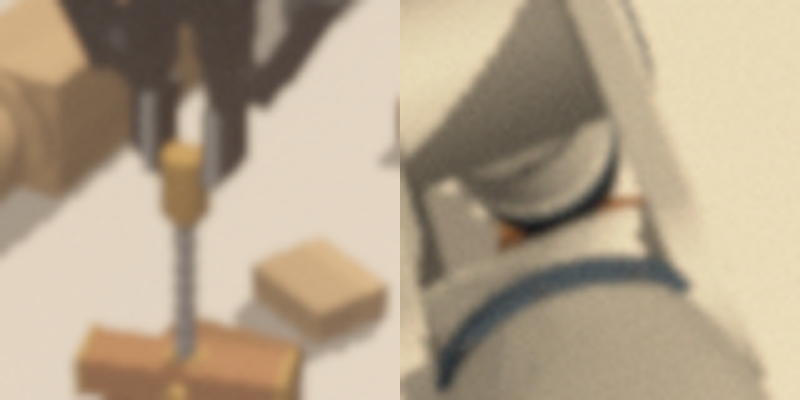

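The knob is gripped at 39 N with good overlap. I'm lifting and carrying it to the leg.

Request:
{"op": "servo_tool", "data": {
  "deltas": [
    {"x":0,"y":0,"z":25,"rx":0,"ry":0,"rz":0,"gripper":-1},
    {"x":0,"y":0,"z":50,"rx":0,"ry":0,"rz":0,"gripper":-1},
    {"x":20,"y":-28,"z":50,"rx":0,"ry":0,"rz":0,"gripper":-1},
    {"x":45,"y":-62,"z":50,"rx":0,"ry":0,"rz":0,"gripper":-1},
    {"x":70,"y":-97,"z":50,"rx":0,"ry":0,"rz":0,"gripper":-1},
    {"x":95,"y":-132,"z":50,"rx":0,"ry":0,"rz":0,"gripper":-1},
    {"x":120,"y":-167,"z":50,"rx":0,"ry":0,"rz":0,"gripper":-1},
    {"x":145,"y":-202,"z":50,"rx":0,"ry":0,"rz":0,"gripper":-1},
    {"x":165,"y":-229,"z":50,"rx":0,"ry":0,"rz":0,"gripper":-1},
    {"x":185,"y":-257,"z":50,"rx":0,"ry":0,"rz":0,"gripper":-1}
  ]
}}

```text
clock: 5.35
eef_pos: [606.3, -80.8, 207.8]
tcp_rot: [-3.141, -0.0, 1.57]
contact_force: [0.3, 0.7, -1.2]
opening: 0.227
grasp_force: 39.6
```

Request:
{"op": "servo_tool", "data": {
  "deltas": [
    {"x":15,"y":-20,"z":0,"rx":0,"ry":0,"rz":0,"gripper":-1},
    {"x":28,"y":-38.5,"z":0,"rx":0,"ry":0,"rz":0,"gripper":-1},
    {"x":28,"y":-38.5,"z":-15,"rx":0,"ry":0,"rz":0,"gripper":-1},
    {"x":28,"y":-38.5,"z":-30,"rx":0,"ry":0,"rz":0,"gripper":-1},
    {"x":28,"y":-38.5,"z":-30,"rx":0,"ry":0,"rz":0,"gripper":-1},
    {"x":28,"y":-38.5,"z":-30,"rx":0,"ry":0,"rz":0,"gripper":-1},
    {"x":28,"y":-38.5,"z":-30,"rx":0,"ry":0,"rz":0,"gripper":-1}
  ]
}}

```text
clock: 6.05
eef_pos: [633.8, -117.2, 178.7]
tcp_rot: [3.141, 0.0, 1.572]
contact_force: [0.2, -0.1, -1.9]
opening: 0.229
grasp_force: 39.6
```

Run:
```python
from h import *
q=r.sense();print(q["eef_pos"],q["contact_force"],q["grasp_force"],q["opening"])
s=r.grab_frame("side"); t=r.grab_frame("top"); cv2.imwrite("pics/s2.png",s); cv2.imwrite("pics/t2.png",t)
z=lambda im,x,y,w,h:cv2.resize(im[y:y+h,x:x+w],(400,400),interpolation=cv2.INTER_CUBIC)
cv2.imwrite("pics/g2.png",np.hstack([z(s,250,180,70,70),z(t,315,140,70,70)]))
```

```text
[ 633.76692781 -117.19609674  178.67701813] [ 0.2031087  -0.1271346  -1.94007343] 39.615575624629855 0.22917740280516646
```

View pics/g2.png

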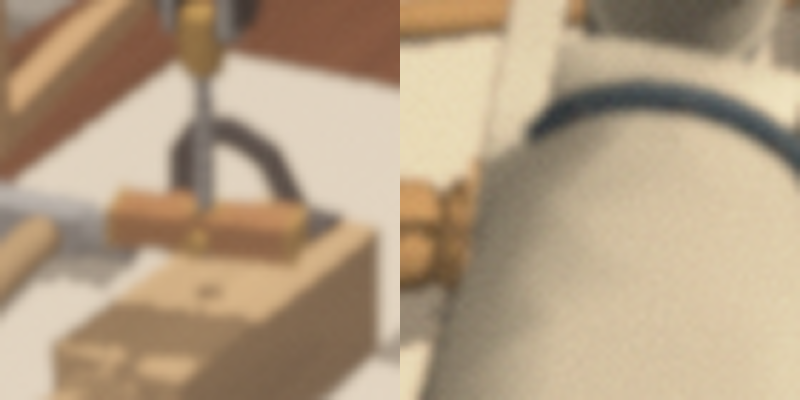

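Run:
```python
from h import *
x,y=633.8,-117.2
for z in (70,94.9,114.9,196,212): print(z,proj("side",[[x,y,z]]).round(1))
print("before: foot,knobtop",proj("side",[[421,177.6,95],[421,177.6,192]]).round(1))
print("obs foot",250+205/5.714,180+208/5.714,"knob mid low/top",250+202/5.714,180+75/5.714, 250+200/5.714)
print("jac", (proj("side",[[x+10,y,70],[x,y+10,70],[x,y,80]])-proj("side",[[x,y,70]])).round(2))
```

```text
70 [[286.6 230.2]]
94.9 [[286.5 221.9]]
114.9 [[286.3 215.2]]
196 [[285.8 186.9]]
212 [[285.7 181.2]]
before: foot,knobtop [[307.7 299.3]
 [307.7 259.6]]
obs foot 285.87679383969197 216.40182009100454 knob mid low/top 285.3517675883794 193.12565628281413 285.0017500875044
jac [[-3.26 -0.79]
 [-1.8   1.55]
 [-0.06 -3.3 ]]
```

Request:
{"op": "servo_tool", "data": {
  "deltas": [
    {"x":0,"y":-0.5,"z":-7,"rx":0,"ry":0,"rz":0,"gripper":-1},
    {"x":0,"y":-0.5,"z":-12,"rx":0,"ry":0,"rz":0,"gripper":-1},
    {"x":0,"y":-0.5,"z":-14,"rx":0,"ry":0,"rz":0,"gripper":-1},
    {"x":0,"y":-0.5,"z":-16,"rx":0,"ry":0,"rz":0,"gripper":-1},
    {"x":0,"y":-0.5,"z":-17,"rx":0,"ry":0,"rz":0,"gripper":-1},
    {"x":0,"y":-0.5,"z":-17,"rx":0,"ry":0,"rz":0,"gripper":-1}
  ]
}}

```text
clock: 6.75
eef_pos: [633.7, -118.3, 161.1]
tcp_rot: [-3.141, -0.0, 1.571]
contact_force: [-0.2, 0.1, -2.7]
opening: 0.232
grasp_force: 39.6
```

Request:
{"op": "servo_tool", "data": {
  "deltas": [
    {"x":0,"y":0,"z":-1,"rx":0,"ry":0,"rz":0,"gripper":-1},
    {"x":0,"y":0,"z":-2,"rx":0,"ry":0,"rz":0,"gripper":-1},
    {"x":0,"y":0,"z":-2,"rx":0,"ry":0,"rz":0,"gripper":-1}
  ]
}}

```text
clock: 7.05
eef_pos: [633.7, -118.3, 159.1]
tcp_rot: [-3.141, -0.0, 1.571]
contact_force: [-0.5, 0.0, -1.1]
opening: 0.232
grasp_force: 39.6
```

Request:
{"op": "servo_tool", "data": {
  "deltas": [
    {"x":0,"y":0,"z":-1,"rx":0,"ry":0,"rz":0,"gripper":-1},
    {"x":0,"y":0,"z":-2,"rx":0,"ry":0,"rz":0,"gripper":-1},
    {"x":0,"y":0,"z":-2,"rx":0,"ry":0,"rz":0,"gripper":-1}
  ]
}}

```text
clock: 7.35
eef_pos: [633.6, -118.3, 157.0]
tcp_rot: [-3.141, -0.0, 1.571]
contact_force: [0.8, -0.5, -2.0]
opening: 0.228
grasp_force: 39.6
```

Request:
{"op": "servo_tool", "data": {
  "deltas": [
    {"x":0,"y":0,"z":-1,"rx":0,"ry":0,"rz":0,"gripper":-1},
    {"x":0,"y":0,"z":-2,"rx":0,"ry":0,"rz":0,"gripper":-1},
    {"x":0,"y":0,"z":-2,"rx":0,"ry":0,"rz":0,"gripper":-1}
  ]
}}

```text
clock: 7.65
eef_pos: [633.7, -118.3, 155.0]
tcp_rot: [-3.141, -0.0, 1.571]
contact_force: [0.7, 0.3, -2.5]
opening: 0.23
grasp_force: 39.6
```

Request:
{"op": "servo_tool", "data": {
  "deltas": [
    {"x":0,"y":0,"z":-1,"rx":0,"ry":0,"rz":0,"gripper":-1},
    {"x":0,"y":0,"z":-1.5,"rx":0,"ry":0,"rz":0,"gripper":-1},
    {"x":0,"y":0,"z":-1.5,"rx":0,"ry":0,"rz":0,"gripper":-1}
  ]
}}

```text
clock: 7.95
eef_pos: [633.8, -118.3, 153.8]
tcp_rot: [3.142, 0.0, 1.571]
contact_force: [-0.9, -1.0, -1.1]
opening: 0.228
grasp_force: 39.7
```

Request:
{"op": "servo_tool", "data": {
  "deltas": [
    {"x":0,"y":0,"z":-1,"rx":0,"ry":0,"rz":0,"gripper":-1},
    {"x":0,"y":0,"z":-1,"rx":0,"ry":0,"rz":0,"gripper":-1}
  ]
}}

```text
clock: 8.15
eef_pos: [633.8, -118.3, 152.9]
tcp_rot: [3.141, 0.0, 1.571]
contact_force: [-0.6, -0.2, 1.9]
opening: 0.23
grasp_force: 39.9
```

Request:
{"op": "servo_tool", "data": {
  "deltas": [
    {"x":0,"y":0,"z":-1,"rx":0,"ry":0,"rz":0,"gripper":-1},
    {"x":0,"y":0,"z":-1,"rx":0,"ry":0,"rz":0,"gripper":-1}
  ]
}}

```text
clock: 8.35
eef_pos: [633.7, -118.3, 151.7]
tcp_rot: [3.141, 0.0, 1.571]
contact_force: [-0.4, -0.1, 1.3]
opening: 0.23
grasp_force: 40.0
```

Stock seated at TCP z = 153.7, and the rod is now sliding at about 2–3 N. I'm continuing gently.

Request:
{"op": "servo_tool", "data": {
  "deltas": [
    {"x":0,"y":0,"z":-1,"rx":0,"ry":0,"rz":0,"gripper":-1},
    {"x":0,"y":0,"z":-2,"rx":0,"ry":0,"rz":0,"gripper":-1},
    {"x":0,"y":0,"z":-3,"rx":0,"ry":0,"rz":0,"gripper":-1},
    {"x":0,"y":0,"z":-4,"rx":0,"ry":0,"rz":0,"gripper":-1}
  ]
}}

```text
clock: 8.75
eef_pos: [633.7, -118.3, 147.6]
tcp_rot: [3.142, -0.0, 1.571]
contact_force: [0.0, -0.7, 2.3]
opening: 0.232
grasp_force: 40.0
```

Request:
{"op": "servo_tool", "data": {
  "deltas": [
    {"x":0,"y":0,"z":-0.5,"rx":0,"ry":0,"rz":0,"gripper":-1},
    {"x":0,"y":0,"z":-1,"rx":0,"ry":0,"rz":0,"gripper":-1}
  ]
}}

```text
clock: 8.95
eef_pos: [633.7, -118.3, 146.6]
tcp_rot: [-3.141, -0.0, 1.571]
contact_force: [-1.9, 0.1, 1.5]
opening: 0.235
grasp_force: 40.0
```

Request:
{"op": "servo_tool", "data": {
  "deltas": [
    {"x":0,"y":0,"z":-0.5,"rx":0,"ry":0,"rz":0,"gripper":-1},
    {"x":0,"y":0,"z":-1,"rx":0,"ry":0,"rz":0,"gripper":-1}
  ]
}}

```text
clock: 9.15
eef_pos: [633.7, -118.3, 145.7]
tcp_rot: [-3.142, 0.0, 1.571]
contact_force: [-1.2, -1.0, 1.9]
opening: 0.234
grasp_force: 40.0
```

Request:
{"op": "servo_tool", "data": {
  "deltas": [
    {"x":0,"y":0,"z":-0.5,"rx":0,"ry":0,"rz":0,"gripper":-1},
    {"x":0,"y":0,"z":-1,"rx":0,"ry":0,"rz":0,"gripper":-1}
  ]
}}

```text
clock: 9.35
eef_pos: [633.7, -118.3, 144.7]
tcp_rot: [3.142, 0.0, 1.571]
contact_force: [-1.5, -0.6, 2.4]
opening: 0.229
grasp_force: 40.0
```

Request:
{"op": "servo_tool", "data": {
  "deltas": [
    {"x":0,"y":0,"z":-0.5,"rx":0,"ry":0,"rz":0,"gripper":-1},
    {"x":0,"y":0,"z":-1,"rx":0,"ry":0,"rz":0,"gripper":-1},
    {"x":0,"y":0,"z":-1.5,"rx":0,"ry":0,"rz":0,"gripper":-1},
    {"x":0,"y":0,"z":-2,"rx":0,"ry":0,"rz":0,"gripper":-1}
  ],
  "newtons": 25
}}

```text
clock: 9.75
eef_pos: [633.7, -118.3, 142.7]
tcp_rot: [-3.142, 0.0, 1.571]
contact_force: [-1.1, -0.3, 1.8]
opening: 0.229
grasp_force: 40.0
```

Request:
{"op": "servo_tool", "data": {
  "deltas": [
    {"x":0,"y":0,"z":-0.5,"rx":0,"ry":0,"rz":0,"gripper":-1},
    {"x":0,"y":0,"z":-1,"rx":0,"ry":0,"rz":0,"gripper":-1},
    {"x":0,"y":0,"z":-1.5,"rx":0,"ry":0,"rz":0,"gripper":-1},
    {"x":0,"y":0,"z":-2,"rx":0,"ry":0,"rz":0,"gripper":-1}
  ],
  "newtons": 25
}}

```text
clock: 10.15
eef_pos: [633.7, -118.3, 140.7]
tcp_rot: [-3.142, -0.0, 1.571]
contact_force: [-1.9, -0.4, 2.0]
opening: 0.23
grasp_force: 40.0
```

Request:
{"op": "servo_tool", "data": {
  "deltas": [
    {"x":0,"y":0,"z":-0.5,"rx":0,"ry":0,"rz":0,"gripper":-1},
    {"x":0,"y":0,"z":-1,"rx":0,"ry":0,"rz":0,"gripper":-1},
    {"x":0,"y":0,"z":-1.5,"rx":0,"ry":0,"rz":0,"gripper":-1},
    {"x":0,"y":0,"z":-2,"rx":0,"ry":0,"rz":0,"gripper":-1}
  ]
}}

```text
clock: 10.55
eef_pos: [634.3, -118.4, 139.5]
tcp_rot: [3.14, 0.0, 1.571]
contact_force: [-2.6, -0.1, 10.1]
opening: 0.232
grasp_force: 40.8
```

Run:
```python
from h import *
q=r.sense();print(q["eef_pos"],q["contact_force"],q["wrist_torque"])
s=r.grab_frame("side"); cv2.imwrite("pics/s3.png",s)
a=cv2.imread("pics/s2.png")
z=lambda im,x,y,w,h:cv2.resize(im[y:y+h,x:x+w],(400,500),interpolation=cv2.INTER_CUBIC)
cv2.imwrite("pics/g3.png",np.hstack([z(a,260,175,56,70),z(s,260,175,56,70)]))
```

```text
[ 634.28530496 -118.42326439  139.52236908] [-2.5723399  -0.13082929 10.12307508] [-0.00825538  0.49397051  0.04386355]
```

View pics/g3.png

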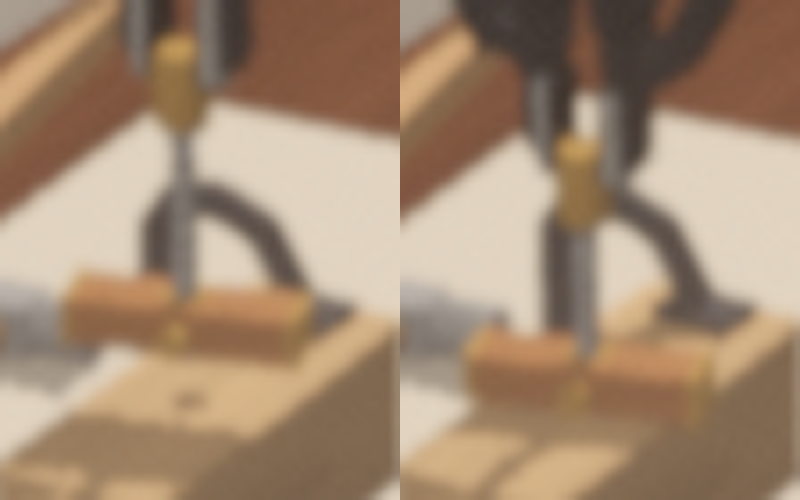

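Now the rod has bottomed: the force rose to 10 N and about 54 mm of rod is showing, so the hole is about 21 mm deep. The short dowel (about 23 mm proud) is the right one. I'm returning the gauge.

Request:
{"op": "servo_tool", "data": {
  "deltas": [
    {"x":0,"y":0,"z":10,"rx":0,"ry":0,"rz":0,"gripper":-1},
    {"x":0,"y":0,"z":35,"rx":0,"ry":0,"rz":0,"gripper":-1},
    {"x":0,"y":0,"z":60,"rx":0,"ry":0,"rz":0,"gripper":-1},
    {"x":-15,"y":20,"z":65,"rx":0,"ry":0,"rz":0,"gripper":-1},
    {"x":-40,"y":55,"z":65,"rx":0,"ry":0,"rz":0,"gripper":-1},
    {"x":-65,"y":90,"z":65,"rx":0,"ry":0,"rz":0,"gripper":-1},
    {"x":-90,"y":125,"z":65,"rx":0,"ry":0,"rz":0,"gripper":-1},
    {"x":-115,"y":160,"z":65,"rx":0,"ry":0,"rz":0,"gripper":-1},
    {"x":-140,"y":195,"z":65,"rx":0,"ry":0,"rz":0,"gripper":-1},
    {"x":-165,"y":229,"z":65,"rx":0,"ry":0,"rz":0,"gripper":-1}
  ]
}}

```text
clock: 11.6
eef_pos: [467.6, 112.0, 204.0]
tcp_rot: [3.141, -0.0, 1.571]
contact_force: [-0.5, 1.3, -1.2]
opening: 0.231
grasp_force: 39.6
```

Request:
{"op": "servo_tool", "data": {
  "deltas": [
    {"x":-25,"y":35,"z":0,"rx":0,"ry":0,"rz":0,"gripper":-1},
    {"x":-40,"y":57,"z":0,"rx":0,"ry":0,"rz":0,"gripper":-1},
    {"x":-48,"y":67,"z":0,"rx":0,"ry":0,"rz":0,"gripper":-1},
    {"x":-48,"y":67,"z":0,"rx":0,"ry":0,"rz":0,"gripper":-1},
    {"x":-48,"y":67,"z":0,"rx":0,"ry":0,"rz":0,"gripper":-1},
    {"x":-48,"y":67,"z":0,"rx":0,"ry":0,"rz":0,"gripper":-1}
  ]
}}

```text
clock: 12.2
eef_pos: [421.5, 177.0, 203.8]
tcp_rot: [3.141, 0.0, 1.57]
contact_force: [0.3, -0.9, -1.3]
opening: 0.229
grasp_force: 39.6
```

Request:
{"op": "servo_tool", "data": {
  "deltas": [
    {"x":-0.4,"y":0.8,"z":-15,"rx":0,"ry":0,"rz":0,"gripper":-1},
    {"x":-0.4,"y":0.8,"z":-30,"rx":0,"ry":0,"rz":0,"gripper":-1},
    {"x":-0.4,"y":0.8,"z":-36,"rx":0,"ry":0,"rz":0,"gripper":-1},
    {"x":-0.4,"y":0.8,"z":-38,"rx":0,"ry":0,"rz":0,"gripper":-1},
    {"x":-0.4,"y":0.8,"z":-40,"rx":0,"ry":0,"rz":0,"gripper":-1}
  ]
}}

```text
clock: 12.7
eef_pos: [420.9, 178.3, 163.9]
tcp_rot: [3.141, -0.0, 1.57]
contact_force: [-0.2, -0.1, -2.3]
opening: 0.229
grasp_force: 39.6
```

Request:
{"op": "servo_tool", "data": {
  "deltas": [
    {"x":0,"y":0,"z":-3,"rx":0,"ry":0,"rz":0,"gripper":-1},
    {"x":0,"y":0,"z":-6,"rx":0,"ry":0,"rz":0,"gripper":-1},
    {"x":0,"y":0,"z":-10,"rx":0,"ry":0,"rz":0,"gripper":-1},
    {"x":0,"y":0,"z":-14,"rx":0,"ry":0,"rz":0,"gripper":-1},
    {"x":0,"y":0,"z":-16,"rx":0,"ry":0,"rz":0,"gripper":-1},
    {"x":0,"y":0,"z":-17,"rx":0,"ry":0,"rz":0,"gripper":-1},
    {"x":0,"y":0,"z":-17,"rx":0,"ry":0,"rz":0,"gripper":-1}
  ]
}}

```text
clock: 13.4
eef_pos: [420.3, 178.5, 146.6]
tcp_rot: [-3.141, 0.0, 1.571]
contact_force: [-0.1, 0.0, -2.7]
opening: 0.23
grasp_force: 39.6
```

Request:
{"op": "servo_tool", "data": {
  "deltas": [
    {"x":0,"y":0,"z":-0.6,"rx":0,"ry":0,"rz":0,"gripper":-1},
    {"x":0,"y":0,"z":-1.2,"rx":0,"ry":0,"rz":0,"gripper":-1}
  ]
}}

```text
clock: 13.6
eef_pos: [420.5, 178.6, 145.6]
tcp_rot: [3.141, -0.0, 1.571]
contact_force: [-0.3, -0.0, -1.8]
opening: 0.235
grasp_force: 39.6
```

Request:
{"op": "servo_tool", "data": {
  "deltas": [
    {"x":0,"y":0,"z":-0.5,"rx":0,"ry":0,"rz":0,"gripper":-1},
    {"x":0,"y":0,"z":-0.5,"rx":0,"ry":0,"rz":0,"gripper":-1}
  ]
}}

```text
clock: 13.8
eef_pos: [420.3, 178.5, 145.0]
tcp_rot: [3.142, -0.0, 1.571]
contact_force: [0.7, 0.4, -1.8]
opening: 0.228
grasp_force: 39.6
```

Request:
{"op": "servo_tool", "data": {
  "deltas": [
    {"x":0,"y":0,"z":-0.5,"rx":0,"ry":0,"rz":0,"gripper":-1},
    {"x":0,"y":0,"z":-0.5,"rx":0,"ry":0,"rz":0,"gripper":-1}
  ]
}}

```text
clock: 14.0
eef_pos: [420.3, 178.5, 144.5]
tcp_rot: [-3.142, 0.0, 1.571]
contact_force: [0.2, 0.3, -0.9]
opening: 0.23
grasp_force: 39.6
```

Request:
{"op": "servo_tool", "data": {
  "deltas": [
    {"x":0,"y":0,"z":-0.5,"rx":0,"ry":0,"rz":0,"gripper":-1},
    {"x":0,"y":0,"z":-0.5,"rx":0,"ry":0,"rz":0,"gripper":-1}
  ]
}}

```text
clock: 14.2
eef_pos: [420.3, 178.5, 144.1]
tcp_rot: [3.142, -0.0, 1.571]
contact_force: [-2.1, 0.5, 0.3]
opening: 0.235
grasp_force: 39.9
```

Request:
{"op": "servo_tool", "data": {
  "deltas": [
    {"x":0,"y":0,"z":0,"rx":0,"ry":0,"rz":0,"gripper":0},
    {"x":0,"y":0,"z":0,"rx":0,"ry":0,"rz":0,"gripper":0},
    {"x":0,"y":0,"z":0,"rx":0,"ry":0,"rz":0,"gripper":0},
    {"x":0,"y":0,"z":0,"rx":0,"ry":0,"rz":0,"gripper":0},
    {"x":0,"y":0,"z":25,"rx":0,"ry":0,"rz":0,"gripper":0},
    {"x":0,"y":0,"z":60,"rx":0,"ry":0,"rz":0,"gripper":0},
    {"x":0,"y":-40,"z":60,"rx":0,"ry":0,"rz":0,"gripper":0},
    {"x":0,"y":-85,"z":60,"rx":0,"ry":0,"rz":0,"gripper":0},
    {"x":0,"y":-130,"z":60,"rx":0,"ry":0,"rz":0,"gripper":0},
    {"x":0,"y":-175,"z":60,"rx":0,"ry":0,"rz":0,"gripper":0}
  ]
}}

```text
clock: 15.2
eef_pos: [420.2, 2.1, 204.3]
tcp_rot: [3.141, 0.0, 1.572]
contact_force: [0.7, -0.5, 0.8]
opening: 0.503
grasp_force: 0.0
```

Run:
```python
from h import *
q=r.sense();print(q["eef_pos"],q["contact_force"],q["opening"])
s=r.grab_frame("side"); t=r.grab_frame("top"); cv2.imwrite("pics/s4.png",s); cv2.imwrite("pics/t4.png",t)
z=lambda im,x,y,w,h:cv2.resize(im[y:y+h,x:x+w],(400,400),interpolation=cv2.INTER_CUBIC)
cv2.imwrite("pics/g4.png",np.hstack([z(s,265,240,80,80),z(t,225,215,70,70)]))
```

```text
[420.15458669   2.05237147 204.2717554 ] [ 0.72240639 -0.46498791  0.76220392] 0.5025298397831001
```

View pics/g4.png

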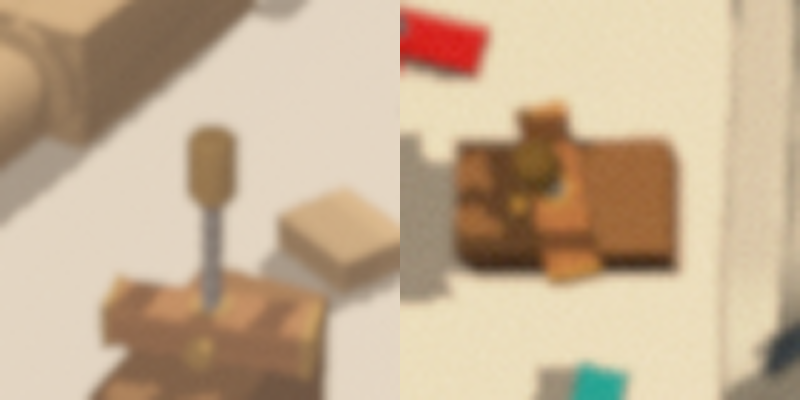

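The gauge is seated back in its stand, untilted. Next, the short dowel at (442,-197.5).

Request:
{"op": "servo_tool", "data": {
  "deltas": [
    {"x":5,"y":-42,"z":0,"rx":0,"ry":0,"rz":-0.04,"gripper":-0.3},
    {"x":11,"y":-85,"z":-20,"rx":0,"ry":0,"rz":-0.04,"gripper":-0.3},
    {"x":16,"y":-128,"z":-50,"rx":0,"ry":0,"rz":-0.04,"gripper":-0.3},
    {"x":22,"y":-171,"z":-80,"rx":0,"ry":0,"rz":-0.04,"gripper":-0.3},
    {"x":22,"y":-195,"z":-110,"rx":0,"ry":0,"rz":-0.04,"gripper":-0.3},
    {"x":22,"y":-199,"z":-140,"rx":0,"ry":0,"rz":-0.04,"gripper":-0.3},
    {"x":22,"y":-199,"z":-160,"rx":0,"ry":0,"rz":-0.04,"gripper":-0.3},
    {"x":22,"y":-199,"z":-169,"rx":0,"ry":0,"rz":-0.04,"gripper":-0.3},
    {"x":22,"y":-199,"z":-169,"rx":0,"ry":0,"rz":-0.04,"gripper":-0.3},
    {"x":22,"y":-199,"z":-169,"rx":0,"ry":0,"rz":-0.04,"gripper":-0.3}
  ]
}}

```text
clock: 16.3
eef_pos: [443.0, -195.3, 35.7]
tcp_rot: [3.141, 0.0, 1.531]
contact_force: [0.0, -0.0, 0.3]
opening: 0.345
grasp_force: 0.0
```

Run:
```python
from h import *
q=r.sense();print(q["eef_pos"],q["contact_force"],q["opening"])
s=r.grab_frame("side"); t=r.grab_frame("top"); cv2.imwrite("pics/s5.png",s)
z=lambda im,x,y,w,h:cv2.resize(im[y:y+h,x:x+w],(400,400),interpolation=cv2.INTER_CUBIC)
cv2.imwrite("pics/g5.png",np.hstack([z(s,335,200,70,70),z(t,350,215,70,70)]))
```

```text
[ 442.98384889 -195.27883653   35.68100349] [ 0.04648074 -0.02985624  0.28571531] 0.34529651608935297
```

View pics/g5.png

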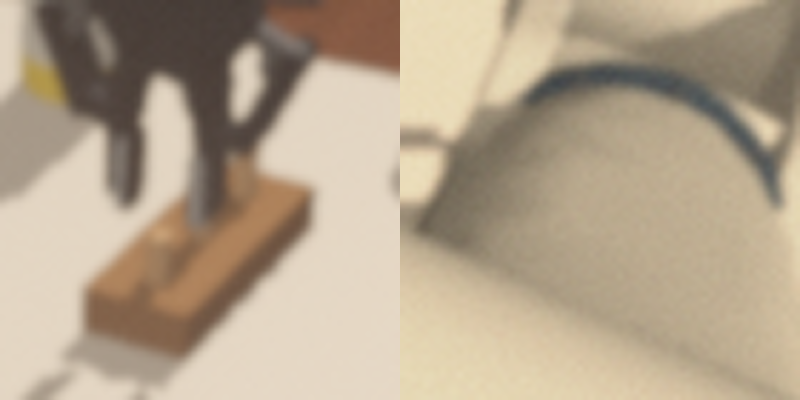

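Request:
{"op": "servo_tool", "data": {
  "deltas": [
    {"x":-0.5,"y":-1,"z":-2,"rx":0,"ry":0,"rz":0,"gripper":-0.3},
    {"x":-0.5,"y":-1,"z":-4,"rx":0,"ry":0,"rz":0,"gripper":-0.3},
    {"x":-0.5,"y":-1,"z":-4,"rx":0,"ry":0,"rz":0,"gripper":-0.3}
  ]
}}

```text
clock: 16.7
eef_pos: [441.8, -196.5, 31.1]
tcp_rot: [3.141, 0.0, 1.531]
contact_force: [1.0, -0.4, 0.6]
opening: 0.348
grasp_force: 0.0
```

Request:
{"op": "servo_tool", "data": {
  "deltas": [
    {"x":0,"y":0,"z":-2,"rx":0,"ry":0,"rz":0,"gripper":-0.3},
    {"x":0,"y":0,"z":-3,"rx":0,"ry":0,"rz":0,"gripper":-0.3},
    {"x":0,"y":0,"z":-3,"rx":0,"ry":0,"rz":0,"gripper":-0.3}
  ]
}}

```text
clock: 17.0
eef_pos: [441.7, -196.4, 27.8]
tcp_rot: [-3.141, -0.0, 1.531]
contact_force: [0.3, 0.1, -0.1]
opening: 0.349
grasp_force: 0.0
```

Request:
{"op": "servo_tool", "data": {
  "deltas": [
    {"x":0,"y":0,"z":0,"rx":0,"ry":0,"rz":0,"gripper":-1},
    {"x":0,"y":0,"z":0,"rx":0,"ry":0,"rz":0,"gripper":-1},
    {"x":0,"y":0,"z":0,"rx":0,"ry":0,"rz":0,"gripper":-1},
    {"x":0,"y":0,"z":0,"rx":0,"ry":0,"rz":0,"gripper":-1},
    {"x":0,"y":0,"z":0,"rx":0,"ry":0,"rz":0,"gripper":-1}
  ],
  "newtons": 30
}}

```text
clock: 17.5
eef_pos: [441.9, -196.5, 28.0]
tcp_rot: [3.142, 0.0, 1.531]
contact_force: [0.9, -0.3, -0.6]
opening: -0.002
grasp_force: 0.0
```

Run:
```python
from h import *
q=r.sense();print(q["eef_pos"],q["contact_force"],q["opening"],q["grasp_force"])
```

```text
[ 441.86139612 -196.50847878   28.03485795] [ 0.92650238 -0.3443726  -0.60912949] -0.001802502711075061 0.0
```

The fingers shut on nothing, so the tips evidently sit higher than assumed (as the side view suggested). I'm reopening and probing lower with force watch.

Request:
{"op": "servo_tool", "data": {
  "deltas": [
    {"x":0,"y":0,"z":5,"rx":0,"ry":0,"rz":0,"gripper":-0.3},
    {"x":0,"y":0,"z":5,"rx":0,"ry":0,"rz":0,"gripper":-0.3},
    {"x":0,"y":0,"z":5,"rx":0,"ry":0,"rz":0,"gripper":-0.3},
    {"x":0,"y":0,"z":5,"rx":0,"ry":0,"rz":0,"gripper":-0.3}
  ]
}}

```text
clock: 17.9
eef_pos: [441.9, -196.5, 33.1]
tcp_rot: [3.141, 0.0, 1.531]
contact_force: [0.3, 0.1, -0.7]
opening: 0.35
grasp_force: 0.0
```

Run:
```python
from h import *
q=r.sense();print(q["eef_pos"],q["contact_force"],q["opening"])
s=r.grab_frame("side"); t=r.grab_frame("top"); cv2.imwrite("pics/s6.png",s); cv2.imwrite("pics/t6.png",t)
s5=cv2.imread("pics/s5.png"); s0=cv2.imread("pics/side0.png")
# compare dowel region in side with start
for n,(u,v) in dict(short=(363,243)).items():
    print(n,[int(np.abs(s[v-6:v+7,u-5:u+6].astype(int)-k[v-6:v+7,u-5:u+6]).mean()) for k in(s0,s5)])
g=cv2.cvtColor(s,cv2.COLOR_BGR2GRAY); print(g[222:258:2,350:384:2])
for n in("dowel_short","dowel_medium","dowel_long","dowel_short_top"): print(n,[(round(d["conf"],2),[round(x,1) for x in d["box"]]) for d in r.recognise(n,"side")][:4])
```

```text
[ 441.85232939 -196.50938016   33.06758061] [ 0.29783139  0.09398199 -0.69372241] 0.3499692046685483
short [2, 1]
[[158 159  99  71  76 154 209 215 213 173  82  70  75 104 100  72 101]
 [201 205 137  89  79 127 204 215 214 184  92  69  74  72  72  92 168]
 [214 209 145 110  84 124 204 215 215 194 100  70  72  76  80 151 208]
 [215 208 143 113  81 133 207 215 214 181 106  75  77 103 113 178 212]
 [215 207 143 115  82 144 211 215 213 171 120  78  79 118 128 156 184]
 [216 206 139 118  81 148 212 214 208 161 116  78  81 119 125 131 142]
 [215 212 179 129  88 164 212 206 178 130 114  78  80 113 123 133 138]
 [215 215 206 158 146 200 204 169 140 123 111  78  86 104 127 138 139]
 [216 215 213 206 205 201 171 144 136 124 112  91 104 122 136 139 136]
 [215 215 215 214 201 167 163 156 136 122 118 114 131 138 139 137 117]
 [215 215 214 202 163 140 146 141 127 111 118 131 139 140 135 117  93]
 [216 214 202 163 141 133 131 119 107 111 130 140 141 136 117  95  93]
 [214 199 164 141 139 134 131 114 106 127 138 140 137 117  94  92 122]
 [198 159 141 139 135 126 128 114 121 138 140 137 121  95  93 133 185]
 [153 132 135 137 121 110 123 126 137 140 137 122  97  91 119 191 214]
 [127 107 112 116 108 108 129 137 138 138 122  97  93 124 178 211 216]
 [124 106 105 105 105 106 114 120 125 120  98  91 119 189 212 216 217]
 [125 106 104 104 105 106 104 106 106  97  92 116 176 211 217 217 217]]
dowel_short [(0.52, [360.7, 241.6, 3.0, 8.7])]
dowel_medium []
dowel_long [(0.45, [348.0, 229.0, 41.0, 30.3])]
dowel_short_top []
```

Request:
{"op": "servo_tool", "data": {
  "deltas": [
    {"x":0,"y":0,"z":-4,"rx":0,"ry":0,"rz":0,"gripper":-0.3},
    {"x":0,"y":0,"z":-7,"rx":0,"ry":0,"rz":0,"gripper":-0.3},
    {"x":0,"y":0,"z":-8,"rx":0,"ry":0,"rz":0,"gripper":-0.3}
  ]
}}

```text
clock: 18.5
eef_pos: [441.5, -196.4, 24.5]
tcp_rot: [-3.141, -0.0, 1.531]
contact_force: [-0.4, 0.1, 0.1]
opening: 0.348
grasp_force: 0.0
```

Request:
{"op": "servo_tool", "data": {
  "deltas": [
    {"x":0,"y":0,"z":-1.5,"rx":0,"ry":0,"rz":0,"gripper":-0.3},
    {"x":0,"y":0,"z":-3,"rx":0,"ry":0,"rz":0,"gripper":-0.3}
  ]
}}

```text
clock: 18.7
eef_pos: [441.8, -196.5, 21.8]
tcp_rot: [-3.141, -0.0, 1.531]
contact_force: [-0.8, 0.5, 0.7]
opening: 0.348
grasp_force: 0.0
```

Request:
{"op": "servo_tool", "data": {
  "deltas": [
    {"x":0,"y":0,"z":-1.5,"rx":0,"ry":0,"rz":0,"gripper":-0.3},
    {"x":0,"y":0,"z":-3,"rx":0,"ry":0,"rz":0,"gripper":-0.3}
  ]
}}

```text
clock: 18.9
eef_pos: [441.9, -196.5, 18.9]
tcp_rot: [3.142, 0.0, 1.531]
contact_force: [0.3, 1.2, -0.4]
opening: 0.352
grasp_force: 0.0
```

Request:
{"op": "servo_tool", "data": {
  "deltas": [
    {"x":0,"y":0,"z":-1.5,"rx":0,"ry":0,"rz":0,"gripper":-0.3},
    {"x":0,"y":0,"z":-3,"rx":0,"ry":0,"rz":0,"gripper":-0.3}
  ]
}}

```text
clock: 19.1
eef_pos: [441.8, -196.5, 15.9]
tcp_rot: [-3.142, -0.0, 1.531]
contact_force: [0.7, 0.5, -0.4]
opening: 0.349
grasp_force: 0.0
```

Request:
{"op": "servo_tool", "data": {
  "deltas": [
    {"x":0,"y":0,"z":-2,"rx":0,"ry":0,"rz":0,"gripper":-0.3},
    {"x":0,"y":0,"z":-2,"rx":0,"ry":0,"rz":0,"gripper":-1},
    {"x":0,"y":0,"z":-2,"rx":0,"ry":0,"rz":0,"gripper":-1},
    {"x":0,"y":0,"z":-2,"rx":0,"ry":0,"rz":0,"gripper":-1},
    {"x":0,"y":0,"z":-2,"rx":0,"ry":0,"rz":0,"gripper":-1},
    {"x":0,"y":0,"z":-2,"rx":0,"ry":0,"rz":0,"gripper":-1}
  ],
  "newtons": 30
}}

```text
clock: 19.7
eef_pos: [442.0, -196.5, 14.1]
tcp_rot: [3.141, 0.0, 1.531]
contact_force: [0.6, -0.2, -0.6]
opening: 0.114
grasp_force: 29.2
```

Run:
```python
from h import *
s=r.grab_frame("side"); cv2.imwrite("pics/s7.png",s)
g=cv2.cvtColor(s,cv2.COLOR_BGR2GRAY); print(g[226:260:2,350:384:2])
```

```text
[[144  83  76  74  73  70  88 167 105  70  69 112 181 145  78 101 175]
 [196 160 138  89  73  70 107 178 109  72  70  87 102  82  80 160 207]
 [214 211 203 153  81  73  97 158 102  72  72  73  73  76 101 152 184]
 [215 215 215 192 106  93  82 142 100  72  73  75  78 103 122 131 141]
 [215 215 214 189 114 103  78 126 106  77  76  97 108 114 123 133 138]
 [215 215 214 185 115  99  74 106 119  81  76 109 114 106 127 139 139]
 [215 215 214 182 115 101  81 105 118  82  79 103 108 122 136 140 135]
 [215 216 215 186 123 107 129 126 116  79  81 109 130 138 138 137 116]
 [216 215 214 195 139 112 136 128 113  81  99 130 139 139 135 116  94]
 [216 214 201 164 137 120 129 121 114 102 127 138 140 135 116  93  91]
 [213 199 162 142 138 131 129 119 114 128 138 139 137 117  94  91 123]
 [198 159 137 129 125 120 127 117 119 138 140 137 119  94  92 132 184]
 [153 131 117 105 103 108 111 106 123 138 137 121  96  92 118 192 214]
 [127 106 105 103 104 103 104 103 118 135 122  97  92 124 178 211 216]
 [123 105 104 106 103 105 104 105 112 119  97  91 117 189 212 216 216]
 [124 106 104 105 104 104 104 103 106  97  92 115 176 212 216 216 216]
 [143 127 118 110 106 106 104 104 103  95 114 182 211 216 216 216 216]]
```

The short dowel is gripped (opening 0.114, consistent with 12 mm). I'm lifting it and carrying it over the hole.

Request:
{"op": "servo_tool", "data": {
  "deltas": [
    {"x":0,"y":0,"z":15,"rx":0,"ry":0,"rz":0,"gripper":-1},
    {"x":0,"y":0,"z":45,"rx":0,"ry":0,"rz":0,"gripper":-1},
    {"x":0,"y":0,"z":80,"rx":0,"ry":0,"rz":0,"gripper":-1},
    {"x":20,"y":8,"z":90,"rx":0,"ry":0,"rz":0,"gripper":-1},
    {"x":55,"y":23,"z":90,"rx":0,"ry":0,"rz":0,"gripper":-1},
    {"x":95,"y":40,"z":90,"rx":0,"ry":0,"rz":0,"gripper":-1},
    {"x":130,"y":54,"z":90,"rx":0,"ry":0,"rz":0,"gripper":-1},
    {"x":165,"y":69,"z":90,"rx":0,"ry":0,"rz":0,"gripper":-1},
    {"x":182,"y":76,"z":90,"rx":0,"ry":0,"rz":0,"gripper":-1},
    {"x":191.8,"y":79.6,"z":90,"rx":0,"ry":0,"rz":0,"gripper":-1}
  ]
}}

```text
clock: 20.75
eef_pos: [634.8, -115.9, 103.7]
tcp_rot: [-3.141, -0.0, 1.532]
contact_force: [0.0, 0.3, 0.2]
opening: 0.122
grasp_force: 29.3
```

Request:
{"op": "servo_tool", "data": {
  "deltas": [
    {"x":0,"y":0,"z":-8,"rx":0,"ry":0,"rz":0,"gripper":-1},
    {"x":0,"y":0,"z":-14,"rx":0,"ry":0,"rz":0,"gripper":-1},
    {"x":0,"y":0,"z":-14,"rx":0,"ry":0,"rz":0,"gripper":-1},
    {"x":0,"y":0,"z":-14,"rx":0,"ry":0,"rz":0,"gripper":-1}
  ]
}}

```text
clock: 21.15
eef_pos: [632.5, -117.4, 89.7]
tcp_rot: [-3.14, -0.0, 1.53]
contact_force: [0.9, -0.6, 0.4]
opening: 0.116
grasp_force: 29.3
```

Run:
```python
from h import *
q=r.sense();print(q["eef_pos"],q["contact_force"],q["opening"],q["grasp_force"])
s=r.grab_frame("side"); cv2.imwrite("pics/s8.png",s)
cv2.imwrite("pics/g8.png",cv2.resize(s[190:250,246:326],(800,600),interpolation=cv2.INTER_CUBIC))
x,y=633.8,-117.9
print(proj("side",[[x,y,70],[x,y,81],[x,y,125]]).round(1))
```

```text
[ 632.47686883 -117.37794967   89.65421053] [ 0.93440965 -0.55837914  0.38264177] 0.11633662718356873 29.2886330276815
[[286.8 230. ]
 [286.7 226.4]
 [286.4 211.6]]
```

View pics/g8.png

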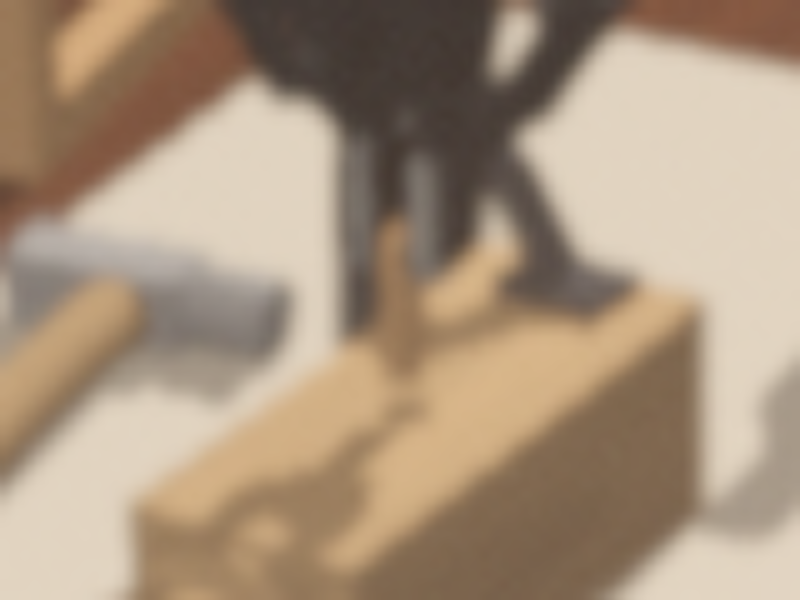

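The dowel stands over the hole (foot at crop (402,372), hole at (406,408)), gripped by its upper part and aligned to within about 1 mm. I'm settling, then lowering slowly.

Request:
{"op": "servo_tool", "data": {
  "deltas": [
    {"x":0,"y":0,"z":-3,"rx":0,"ry":0,"rz":0,"gripper":-1},
    {"x":0,"y":0,"z":-6,"rx":0,"ry":0,"rz":0,"gripper":-1},
    {"x":0,"y":0,"z":-6,"rx":0,"ry":0,"rz":0,"gripper":-1},
    {"x":0,"y":0,"z":-6,"rx":0,"ry":0,"rz":0,"gripper":-1}
  ]
}}

```text
clock: 21.6
eef_pos: [633.5, -116.9, 83.9]
tcp_rot: [-3.141, -0.0, 1.531]
contact_force: [-0.1, -0.8, 0.4]
opening: 0.122
grasp_force: 29.3
```

Request:
{"op": "servo_tool", "data": {
  "deltas": [
    {"x":0,"y":0,"z":-2,"rx":0,"ry":0,"rz":0,"gripper":-1},
    {"x":0,"y":0,"z":-4,"rx":0,"ry":0,"rz":0,"gripper":-1},
    {"x":0,"y":0,"z":-4,"rx":0,"ry":0,"rz":0,"gripper":-1}
  ]
}}

```text
clock: 21.9
eef_pos: [633.4, -116.8, 79.7]
tcp_rot: [-3.141, -0.0, 1.531]
contact_force: [-0.3, 0.7, 0.3]
opening: 0.113
grasp_force: 29.3
```

Request:
{"op": "servo_tool", "data": {
  "deltas": [
    {"x":0,"y":0,"z":-0.8,"rx":0,"ry":0,"rz":0,"gripper":-1},
    {"x":0,"y":0,"z":-1.5,"rx":0,"ry":0,"rz":0,"gripper":-1}
  ]
}}

```text
clock: 22.1
eef_pos: [633.7, -116.9, 78.5]
tcp_rot: [3.142, 0.0, 1.531]
contact_force: [0.3, 0.3, -0.1]
opening: 0.118
grasp_force: 29.4
```

Foot about 0.6 mm below the face with no force. Continuing.

Request:
{"op": "servo_tool", "data": {
  "deltas": [
    {"x":0,"y":0,"z":-0.8,"rx":0,"ry":0,"rz":0,"gripper":-1},
    {"x":0,"y":0,"z":-1.5,"rx":0,"ry":0,"rz":0,"gripper":-1}
  ]
}}

```text
clock: 22.3
eef_pos: [633.6, -117.0, 77.2]
tcp_rot: [-3.142, 0.0, 1.531]
contact_force: [-1.8, -1.2, 4.4]
opening: 0.116
grasp_force: 29.6
```

Request:
{"op": "servo_tool", "data": {
  "deltas": [
    {"x":-0.6,"y":-0.5,"z":0,"rx":0,"ry":0,"rz":0,"gripper":-1},
    {"x":-0.6,"y":-0.5,"z":0,"rx":0,"ry":0,"rz":0,"gripper":-1}
  ]
}}

```text
clock: 22.5
eef_pos: [633.0, -117.5, 77.0]
tcp_rot: [3.141, 0.0, 1.531]
contact_force: [-0.1, 0.3, 1.9]
opening: 0.121
grasp_force: 29.3
```

Request:
{"op": "servo_tool", "data": {
  "deltas": [
    {"x":0,"y":0,"z":-0.5,"rx":0,"ry":0,"rz":0,"gripper":-1},
    {"x":0,"y":0,"z":-0.5,"rx":0,"ry":0,"rz":0,"gripper":-1}
  ]
}}

```text
clock: 22.7
eef_pos: [632.8, -117.4, 76.3]
tcp_rot: [-3.141, -0.0, 1.531]
contact_force: [-1.6, -0.6, -0.4]
opening: 0.117
grasp_force: 29.2
```

Freed up. Down a bit more.

Request:
{"op": "servo_tool", "data": {
  "deltas": [
    {"x":-0.2,"y":-0.1,"z":-1,"rx":0,"ry":0,"rz":0,"gripper":-1},
    {"x":-0.2,"y":-0.1,"z":-2,"rx":0,"ry":0,"rz":0,"gripper":-1}
  ]
}}

```text
clock: 22.9
eef_pos: [632.7, -117.5, 74.4]
tcp_rot: [-3.141, 0.0, 1.531]
contact_force: [-0.9, -1.3, 0.6]
opening: 0.119
grasp_force: 29.3
```

Request:
{"op": "servo_tool", "data": {
  "deltas": [
    {"x":0,"y":0,"z":-1,"rx":0,"ry":0,"rz":0,"gripper":-1},
    {"x":0,"y":0,"z":-1,"rx":0,"ry":0,"rz":0,"gripper":-1}
  ]
}}

```text
clock: 23.1
eef_pos: [632.6, -117.5, 73.2]
tcp_rot: [-3.141, -0.0, 1.531]
contact_force: [-0.7, -0.9, -0.2]
opening: 0.12
grasp_force: 29.2
```

Request:
{"op": "servo_tool", "data": {
  "deltas": [
    {"x":0,"y":0,"z":-1,"rx":0,"ry":0,"rz":0,"gripper":-1},
    {"x":0,"y":0,"z":-2,"rx":0,"ry":0,"rz":0,"gripper":-1},
    {"x":0,"y":0,"z":-3,"rx":0,"ry":0,"rz":0,"gripper":-1},
    {"x":0,"y":0,"z":-4,"rx":0,"ry":0,"rz":0,"gripper":-1}
  ]
}}

```text
clock: 23.5
eef_pos: [632.8, -117.5, 69.4]
tcp_rot: [-3.142, -0.0, 1.531]
contact_force: [-2.0, -0.9, -0.0]
opening: 0.12
grasp_force: 29.3
```

Request:
{"op": "servo_tool", "data": {
  "deltas": [
    {"x":0,"y":0,"z":-1,"rx":0,"ry":0,"rz":0,"gripper":-1},
    {"x":0,"y":0,"z":-2,"rx":0,"ry":0,"rz":0,"gripper":-1},
    {"x":0,"y":0,"z":-3,"rx":0,"ry":0,"rz":0,"gripper":-1}
  ]
}}

```text
clock: 23.8
eef_pos: [632.8, -117.5, 66.4]
tcp_rot: [-3.141, 0.0, 1.531]
contact_force: [-2.0, -0.7, 0.6]
opening: 0.117
grasp_force: 29.3
```

Request:
{"op": "servo_tool", "data": {
  "deltas": [
    {"x":-0.2,"y":-0.1,"z":-1,"rx":0,"ry":0,"rz":0,"gripper":-1},
    {"x":-0.2,"y":-0.1,"z":-2,"rx":0,"ry":0,"rz":0,"gripper":-1},
    {"x":-0.2,"y":-0.1,"z":-3,"rx":0,"ry":0,"rz":0,"gripper":-1},
    {"x":-0.2,"y":-0.1,"z":-4,"rx":0,"ry":0,"rz":0,"gripper":-1}
  ]
}}

```text
clock: 24.2
eef_pos: [632.7, -117.6, 62.4]
tcp_rot: [3.141, -0.0, 1.531]
contact_force: [-0.1, -1.1, -0.1]
opening: 0.121
grasp_force: 29.3
```

Request:
{"op": "servo_tool", "data": {
  "deltas": [
    {"x":0,"y":0,"z":-1,"rx":0,"ry":0,"rz":0,"gripper":-1},
    {"x":0,"y":0,"z":-2,"rx":0,"ry":0,"rz":0,"gripper":-1}
  ]
}}

```text
clock: 24.4
eef_pos: [632.7, -117.6, 60.4]
tcp_rot: [3.141, 0.0, 1.531]
contact_force: [-0.9, -0.6, 0.7]
opening: 0.118
grasp_force: 29.3
```

Now 1 mm steps to the bottom.

Request:
{"op": "servo_tool", "data": {
  "deltas": [
    {"x":0,"y":0,"z":-0.7,"rx":0,"ry":0,"rz":0,"gripper":-1},
    {"x":0,"y":0,"z":-1.3,"rx":0,"ry":0,"rz":0,"gripper":-1}
  ]
}}

```text
clock: 24.6
eef_pos: [632.7, -117.6, 59.1]
tcp_rot: [3.142, -0.0, 1.531]
contact_force: [-0.9, -1.1, 0.7]
opening: 0.119
grasp_force: 29.3
```

Request:
{"op": "servo_tool", "data": {
  "deltas": [
    {"x":0,"y":0,"z":-0.7,"rx":0,"ry":0,"rz":0,"gripper":-1},
    {"x":0,"y":0,"z":-1.3,"rx":0,"ry":0,"rz":0,"gripper":-1}
  ]
}}

```text
clock: 24.8
eef_pos: [632.9, -117.7, 58.3]
tcp_rot: [3.141, 0.0, 1.531]
contact_force: [-1.9, -1.0, 7.6]
opening: 0.119
grasp_force: 29.9
```

The dowel bottomed at 7.6 N, with its foot about 20.5 mm down, which agrees with the gauge reading. I'm releasing and withdrawing.

Request:
{"op": "servo_tool", "data": {
  "deltas": [
    {"x":0,"y":0,"z":0,"rx":0,"ry":0,"rz":0,"gripper":-0.3},
    {"x":0,"y":0,"z":0,"rx":0,"ry":0,"rz":0,"gripper":-0.3},
    {"x":0,"y":0,"z":0,"rx":0,"ry":0,"rz":0,"gripper":-0.3},
    {"x":0,"y":0,"z":20,"rx":0,"ry":0,"rz":0,"gripper":-0.3},
    {"x":0,"y":0,"z":60,"rx":0,"ry":0,"rz":0,"gripper":-0.3},
    {"x":0,"y":0,"z":100,"rx":0,"ry":0,"rz":0,"gripper":-0.3},
    {"x":-40,"y":0,"z":130,"rx":0,"ry":0,"rz":0,"gripper":-0.3},
    {"x":-80,"y":0,"z":150,"rx":0,"ry":0,"rz":0,"gripper":-0.3},
    {"x":-120,"y":0,"z":150,"rx":0,"ry":0,"rz":0,"gripper":-0.3},
    {"x":-150,"y":0,"z":150,"rx":0,"ry":0,"rz":0,"gripper":-0.3}
  ]
}}

```text
clock: 25.8
eef_pos: [480.7, -117.4, 208.5]
tcp_rot: [3.141, 0.0, 1.531]
contact_force: [0.4, -0.6, -0.1]
opening: 0.351
grasp_force: 0.0
```

Run:
```python
from h import *
q=r.sense();print(q["eef_pos"],q["contact_force"],q["opening"],q["clock"])
s=r.grab_frame("side"); cv2.imwrite("pics/s9.png",s); s0=cv2.imread("pics/side0.png")
d=np.abs(s.astype(int)-s0).max(2)
print("diff near hole rows",[(v,int(d[v,280:293].max())) for v in range(212,236)])
x,y=633.2,-117.9
for h in(70,82,90,93.5,96): print(h,proj("side",[[x,y,h]]).round(1))
for n in("dowel_short","gauge"): print(n,[(round(k["conf"],2),[round(x,1) for x in k["box"]]) for k in r.recognise(n,"side")][:4])
```

```text
[ 480.69945017 -117.42735571  208.548228  ] [ 0.38580114 -0.56328346 -0.10591388] 0.3510787535755745 25.8
diff near hole rows [(212, 2), (213, 2), (214, 1), (215, 2), (216, 1), (217, 2), (218, 1), (219, 2), (220, 2), (221, 7), (222, 21), (223, 30), (224, 8), (225, 35), (226, 51), (227, 56), (228, 53), (229, 42), (230, 28), (231, 16), (232, 32), (233, 45), (234, 43), (235, 26)]
70 [[286.9 230.1]]
82 [[286.9 226.1]]
90 [[286.8 223.5]]
93.5 [[286.8 222.3]]
96 [[286.8 221.5]]
dowel_short []
gauge [(0.92, [223.3, 297.6, 38.9, 63.7]), (0.65, [340.5, 297.4, 40.0, 64.0]), (0.56, [284.3, 264.4, 45.1, 51.2])]
```

The dowel's top edge shows at row 222, which is about 93 mm high, so it stands about 23 mm proud. The gauge is in its stand.

```bash
python3 -c "
from rig import r
print(r.sign_off())"
```

```text
the job is handed in; nothing more can be done
None
```

The dowel hole is about 21 mm deep. I put the gauge back in its stand, fitted the short dowel fully home (about 23 mm proud of the wood), and handed the job in; it returned no verdict.

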